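Load the staining caddy

ROBOT

A 7-joint arm with a two-finger parallel gripper is mounted at the origin on a cart in front of the work surface, level with it; the furniture and walls round the work are solid. World frame = base frame: x ahead of the robot, y to its left, z up, the work surface at z = 0. Lengths are in m, angles in rad, forces in N, time in s.
With the tool pointing down it reaches from about 0.35 to 0.9 m from the base axis. Payload 7.2 kg.
Tool frame: the origin (TCP) lies midway between the tips of the shut fingers; the grasp point (between the pads) lies 19 mm behind it (arm.hold_point_z is the distance from the TCP to the grasp point, in m); x points along the fingers, z is the direction in which the jaws open and shut, and the axes are right-handed (so a half turn about x gives the same grasp; the last joint's range is limited). The gripper opens to 88 mm and grips with 3 to 60 N. Pads are 20 mm wide; open, the fingers measure 115 mm over their backs; the gripper's body (75 mm by 178 mm) begins 61 mm behind the grasp point.
Start: joints at [-1.291, 0.411, -0.013, 1.596, 0.006, 1.134, -0.082], TCP at [0.213, 0.588, 0.223] pointing down, gripper open.
Joint ranges: [-2.95, 2.95], [-0.29, 1.99], [-1.47, 1.44], [0.14, 2.54], [-1.03, 4.17], [0.13, 1.85], [-2.86, 2.86]. Speed limits (rad/s): [2.39, 2.39, 3.01, 3.01, 3.14, 3.14, 3.14].

INTERFACE

Orientations are given as a unit quaternion [w, x, y, z].
In Python, from bench import arm gives the robot as it stands. The module is installed in compiled form; this text tells all that it offers.
- The arm moves only by the tool step_arm, never from a script. Its argument "deltas" is a list of rows, each an object with "offset": the shift along the tool's x, y, z in cm, a list of three; "twist": the turn about the tool's x in rad. In form: [{"offset": [tx, ty, tz], "twist": twist}, ...]. A call has 1 to 20 rows; each row is the pose to reach, as a shift and turn from the pose commanded when the call began, along the tool's axes at that moment; what a row does not reach only later rows make up. A row lasts 1/12 s, in which the tool goes at most 41.7 mm and 7.16 degrees, less where a joint would pass 70% of its speed; a pose out of reach is approached as far as the arm can. A call with a gripper value outside its range is refused whole. "gripper" is the closure, from 0 (fully open) to 1 (shut), set as the call begins (left out, the last holds). The fingers move at their own pace and stop on an object; "squeeze" is the grip in N (left out, the last holds). Time passes only in rows, so rows that repeat a pose let the fingers close. It gives the time, the measured TCP pose, the force and the opening at its end, in the units of the state.
- arm.get_obs(): the state, without advancing time (a new reading comes with each control period).
- arm.snapshot(name): name is "scene" or "top"; returns the picture (384x512x3 uint8, blue, green, red); there is no depth.
- arm.calibration(name): a dict with "fx", "fy", "cx", "cy" (pixels), "origin" and "orientation" of the camera in the world. Camera axes: x right, y down, z forward; pixel columns grow to the right and rows downward; lengths in m; the calibration is good to about 2 mm. A picture is of the moment at which its call begins. calibration takes no time and is no camera call.
- arm.sign_off(): hands the job in, once; it reports no verdict.
Trained networks look in the newest picture that a camera, given by its name, has taken for a name from the list of things; names that differ only in an ending like _2 or _b are one class to them, and where a whole thing is asked for, a point or a joint stands for the part that bears it (a point fixed in the world has none). Each returns a list of dicts, best first, with "score" (0 to 1); they miss things now and then, are a little off and sometimes report something else, mostly with a low value. They report only what shows in the picture. A call takes as long as a camera call. They do not tell look-alikes from the thing itself.
- arm.search_frame(camera, name): "extent" ([left, top, right, bottom] in pixels, round what is visible of it).
- arm.regions_of(camera, name): "pixels" (384x512 bool, what is visible of it) and "extent" ([left, top, right, bottom] in pixels, round what is visible of it).
- arm.mark_of(camera, name): "xy" ([column, row] in pixels: a listed point, or the origin of a listed thing).
The state is a dict: "t": time; "q": joint angles; "joint_vel": joint speeds; "effort": joint torques, N m; "eef_pos": TCP position; "tool_rot": TCP orientation; "force": force on the tool from outside, world axes, zero at the start; "moment": the same for the moment, N m; "gripper_width": finger opening in m.
Only numpy, scipy, OpenCV 4.12 (cv2) and the standard library are available. Lean on these libraries where they do the work, as an engineer would, in place of code of your own. Each camera call takes 0.05 s, during which the arm holds its last target. There are 200 camera calls.

TASK

Load the staining tray: stand the larger of the two amber bottles on the open worktop in the widest round well, the orange-red bottle with the glass rod in the middle-sized round well, the smallest clear bottle in the narrowest round well and the green slide carton in the oblong well, each upright and right down on the floor of its well. Leave the smaller amber bottle and the low blue-and-white cover-slip carton where they stand, and do not tip anything over; what stands at the back by the shelf post is not part of the job.

Things in the scene. Friction and masses are not known exactly. Their poses are not given: they have to be found in the camera images.
- big_amber: The larger amber bottle with black screw cap: body 52 mm across, 105 mm high in all, straight body from 3 mm up to 66 mm, then a shoulder and a cap 27 mm across. Stands upright. Origin: centre of its underside, z up. Goes into the widest round well. (Another amber bottle, at the far back beside the shelf post, is fixed scenery.)
- rod_bottle: Small orange-red reagent bottle, 38 mm across, with a thin glass rod sticking out of its mouth (92 mm high with the rod, the glass body 68 mm; straight sides up to 43 mm). Origin: centre of its underside, z up. Goes into the middle-sized round well.
- oil: Smallest bottle, clear with a white ribbed cap, 26 mm across, 53 mm high (straight sides up to 34 mm, cap 16 mm across). Origin: centre of its underside, z up. Goes into the narrowest round well.
- slides: Pale green carton of slides with a darker green top, standing on its long narrow side: 31 mm (its x) by 81 mm (its y) by 56 mm high. Origin: centre of its underside, z up. Goes into the oblong well, long side along the well.
- small_amber: Look-alike to leave alone: the smaller amber bottle with black screw cap, 40 mm across, 80 mm high. Origin: centre of its underside.
- cover_carton: Look-alike to leave alone: low blue and white carton of cover slips, 30 x 44 mm, 19 mm high. Origin: centre of its underside.
- well_wide: Grey square insert 110 x 110 mm, 21 mm high, standing in the white tray. Round well 70 mm across. Origin: centre of the insert's underside; the well is centred on it, its floor 4 mm and its rim 21 mm above the origin; z up. The four inserts stand two by two, 111 mm apart, sides parallel, in a fixed white tray (rim 16 mm high); which insert is where changes, the tray's place and turn too.
- well_middle: Grey square insert 110 x 110 mm, 21 mm high, standing in the white tray. Round well 56 mm across. Origin: centre of the insert's underside; the well is centred on it, its floor 4 mm and its rim 21 mm above the origin; z up. The four inserts stand two by two, 111 mm apart, sides parallel, in a fixed white tray (rim 16 mm high); which insert is where changes, the tray's place and turn too.
- well_narrow: Grey square insert 110 x 110 mm, 21 mm high, standing in the white tray. Round well 44 mm across. Origin: centre of the insert's underside; the well is centred on it, its floor 4 mm and its rim 21 mm above the origin; z up. The four inserts stand two by two, 111 mm apart, sides parallel, in a fixed white tray (rim 16 mm high); which insert is where changes, the tray's place and turn too.
- well_slot: Grey square insert 110 x 110 mm, 21 mm high, standing in the white tray. Oblong well, 49 mm along the insert's x by 99 mm along its y. Origin: centre of the insert's underside; the well is centred on it, its floor 4 mm and its rim 21 mm above the origin; z up. The four inserts stand two by two, 111 mm apart, sides parallel, in a fixed white tray (rim 16 mm high); which insert is where changes, the tray's place and turn too.
Mind the look-alikes: they are no part of the job. What is shaped like the slides but purple or yellow is not meant.

How it is judged:
At the end, for the whole second after the job is handed in: Each of the four things is upright (within 7 degrees), at rest and down on the floor of its own well (underside 0 to 9 mm above the insert's underside, centre within 14 mm of the well's centre); the two look-alikes stand upright within 30 mm of where they started (horizontal distance between big_amber and well_wide below 0.014 m and z of big_amber in the frame of well_wide between 0 and 0.009 m and angle between each of big_amber, rod_bottle, oil, slides, small_amber, cover_carton's own z axis and vertical below 0.12 rad and linear speed of each of big_amber, rod_bottle, oil, slides below 0.02 m/s and horizontal distance between rod_bottle and well_middle below 0.014 m and z of rod_bottle in the frame of well_middle between 0 and 0.009 m and horizontal distance between oil and well_narrow below 0.014 m and z of oil in the frame of well_narrow between 0 and 0.009 m and horizontal distance between slides and well_slot below 0.014 m and z of slides in the frame of well_slot between 0 and 0.009 m and distance of each of small_amber, cover_carton from where it was at the start of the episode below 0.03 m); the robot touches nothing.
It fails at once if a bottle or the slide carton is tipped over (angle between any of big_amber, rod_bottle, oil, slides's own z axis and vertical above 0.8 rad).
It fails at once if a look-alike is moved away or tipped (distance of any of small_amber, cover_carton from where it was at the start of the episode above 0.05 m or angle between any of small_amber, cover_carton's own z axis and vertical above 0.8 rad).
It also fails if it takes over 120 s, if anything falls off the work surface, if the arm or the gripper's body presses on something with over 40 N, if the wrist force passes 120 N, or if a joint passes its speed limit or range.

## Working session

There is one attempt and no reset: what is moved stays moved. The work goes in short steps, Python scripts to look and compute and a tool call to move; the robot and the scene stay as the last step left them, time stands still between calls to the robot, and variables do not carry over. Pictures are saved under pics/ and viewed, about 12 in all and at most 16, crops included, and the job is handed in when it is done.

Besides the shell and the picture viewer there is one more tool, called after "Call:" by a JSON object that holds its "op" and its "data". step_arm: Moves the arm, as the interface text tells. Its arguments: {"type":"object","properties":{"deltas":{"type":"array"},"gripper":{"type":"number"},"squeeze":{"type":"number"}},"required":["deltas"]}

```bash
mkdir -p pics; cat > h.py <<'E'
import numpy as np, cv2
from scipy.spatial.transform import Rotation as R
from bench import arm
def rot(q): return R.from_quat([q[1],q[2],q[3],q[0]])
def ray(cam,px):
    c=arm.calibration(cam); d=np.array([(px[0]-c["cx"])/c["fx"],(px[1]-c["cy"])/c["fy"],1.])
    return np.array(c["origin"]), rot(c["orientation"]).apply(d)
def at_z(cam,px,z):
    o,d=ray(cam,px); return o+d*(z-o[2])/d[2]
def proj(cam,p):
    c=arm.calibration(cam); v=rot(c["orientation"]).inv().apply(np.array(p)-np.array(c["origin"]))
    return np.array([c["fx"]*v[0]/v[2]+c["cx"],c["fy"]*v[1]/v[2]+c["cy"]])
E
python3 - <<'E'
from h import *
np.set_printoptions(precision=3,suppress=True)
o=arm.get_obs(); print(o["t"],o["eef_pos"],o["tool_rot"],rot(o["tool_rot"]).as_matrix(),o["gripper_width"],arm.hold_point_z)
for c in("scene","top"):
    im=arm.snapshot(c); cv2.imwrite(f"pics/{c}0.png",cv2.resize(im,(768,576),interpolation=cv2.INTER_CUBIC)); k=arm.calibration(c); print(c,k)
    for n in "big_amber rod_bottle oil slides small_amber cover_carton well_wide well_middle well_narrow well_slot".split():
        for m in arm.mark_of(c,n)[:3]: print(c,n,round(m["score"],2),np.array(m["xy"]),at_z(c,m["xy"],0.0 if "well" not in n else 0.0))
E
```

```text
0.0 [0.213 0.587 0.222] [ 0.579 -0.406  0.579  0.406] [[-0.    -0.94   0.341]
 [-0.001  0.341  0.94 ]
 [-1.    -0.    -0.002]] 0.0877124062568879 0.0187
scene {'fx': 482.05194360775425, 'fy': 482.05194360775425, 'cx': 250.28162469748685, 'cy': 192.3930480426288, 'origin': array([ 0.226, -0.769,  1.041]), 'orientation': array([-0.335,  0.914, -0.219,  0.072])}
scene big_amber 0.7 [206.3 228.3] [ 0.445 -0.036  0.   ]
scene rod_bottle 0.58 [297.8 303.6] [ 0.55  -0.337  0.   ]
scene rod_bottle 0.21 [195.6 143.6] [0.543 0.276 0.   ]
scene oil 0.67 [254.5 211.4] [ 0.584 -0.044  0.   ]
scene slides 0.95 [263.6 150.1] [0.716 0.153 0.   ]
scene slides 0.73 [277.1 177.3] [0.699 0.037 0.   ]
scene slides 0.57 [292.7 208.4] [ 0.682 -0.083  0.   ]
scene cover_carton 0.46 [316.9 245.6] [ 0.677 -0.218  0.   ]
scene well_middle 0.66 [209.  167.6] [0.539 0.163 0.   ]
scene well_middle 0.39 [292.6 211.6] [ 0.676 -0.093  0.   ]
scene well_narrow 0.86 [162.2 152.4] [0.438 0.287 0.   ]
scene well_slot 0.96 [198.1 145.3] [0.547 0.265 0.   ]
top {'fx': 388.73576066980485, 'fy': 388.73576066980485, 'cx': 254.30859712197253, 'cy': 191.48731828403535, 'origin': array([ 0.374, -0.024,  1.   ]), 'orientation': array([ 0.077, -0.699,  0.707, -0.076])}
top big_amber 0.69 [263.7 245.8] [ 0.452 -0.046  0.   ]
top rod_bottle 0.51 [374.1 210.7] [ 0.539 -0.335  0.   ]
top oil 0.5 [266.8 195.2] [ 0.584 -0.056  0.   ]
top slides 0.87 [281.2 163.8] [ 0.669 -0.096  0.   ]
top slides 0.67 [187.2 146. ] [0.722 0.157 0.   ]
top slides 0.59 [234.6 154.7] [0.696 0.028 0.   ]
top small_amber 0.85 [317.3 247. ] [ 0.447 -0.182  0.   ]
top cover_carton 0.58 [329.2 163.1] [ 0.669 -0.225  0.   ]
top well_wide 0.94 [182.2 258.8] [ 0.421  0.162 -0.   ]
top well_middle 0.74 [190.6 212.9] [0.539 0.143 0.   ]
top well_narrow 0.58 [138.4 252.9] [ 0.438  0.274 -0.   ]
top well_slot 0.75 [145.2 210.9] [0.546 0.262 0.   ]
```

View pics/scene0.png

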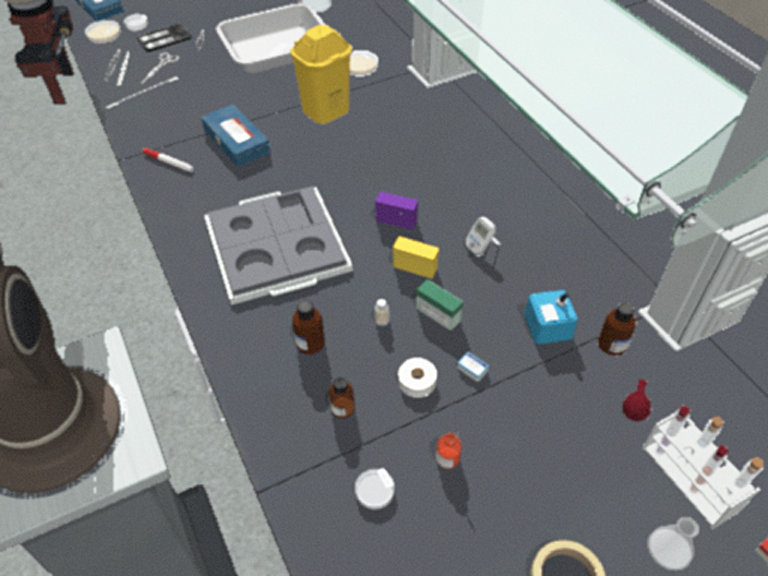

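View pics/top0.png

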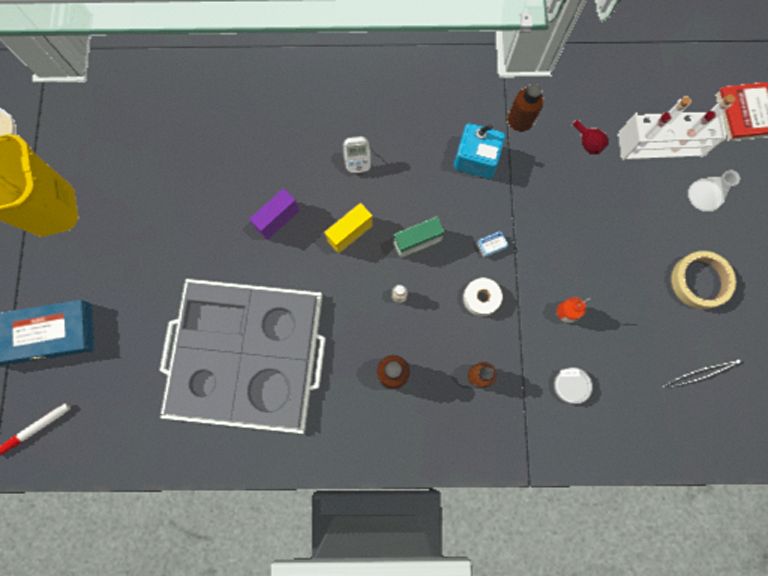

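Top view, in 768x576 pixels:
- **Big amber:** (393,372). The smaller one is at (481,375), and the fixed one at (525,108) by the post.
- **Slides:** the green carton is at (418,237). The purple one (274,214) and the yellow one (349,228) are not meant.
- **Oil:** (400,293).
- **Rod bottle:** (572,309).
- **Cover carton:** (492,243).
- **Wells:** wide (269,390), middle (278,324), narrow (203,383), slot (214,317).

Next I fit the poses by silhouette in both cameras.

```bash
cat > fit.py <<'E'
from h import *
from scipy.optimize import minimize
S=4
def hull(cam,P,im):
    q=np.array([proj(cam,p) for p in P]); cv2.fillConvexPoly(im,cv2.convexHull(np.round((q+.5)*S).astype(np.int32)),1)
def disc(x,y,z,r): a=np.linspace(0,2*np.pi,32,endpoint=False); return np.c_[x+r*np.cos(a),y+r*np.sin(a),0*a+z]
def box(p,wx,wy,z0,z1):
    c,s=np.cos(p[2]),np.sin(p[2]); return [[p[0]+c*a-s*b,p[1]+s*a+c*b,z] for a in(-wx/2,wx/2) for b in(-wy/2,wy/2) for z in(z0,z1)]
PROF={"big_amber":[(0,.026),(.066,.026),(.080,.0135),(.105,.0135)],"small_amber":[(0,.02),(.05,.02),(.061,.0105),(.08,.0105)],
"rod_bottle":[(0,.019),(.043,.019),(.055,.009),(.068,.009)],"oil":[(0,.013),(.034,.013),(.038,.008),(.053,.008)]}
def model(n,cam,p):
    im=np.zeros((384*S,512*S),np.uint8)
    if n in PROF:
        L=PROF[n]
        for (a,r),(b,q) in zip(L,L[1:]): hull(cam,np.r_[disc(p[0],p[1],a,r),disc(p[0],p[1],b,q)],im)
    elif n=="slides": hull(cam,box(p,.031,.081,0,.056),im)
    elif n=="cover_carton": hull(cam,box(p,.030,.044,0,.019),im)
    elif n=="grid": hull(cam,box(p,.221,.221,p[3]+.021,p[3]+.021),im)
    return im
def masks(names,near):
    # per camera: union of region masks for names whose extent lies near given world points
    out={}
    for cam in("top","scene"):
        arm.snapshot(cam); U=np.zeros((384,512),bool); sc=[]
        for n in names:
            best=None
            for r in arm.regions_of(cam,n):
                e=r["extent"]; c=[(e[0]+e[2])/2,(e[1]+e[3])/2]
                d=np.linalg.norm(at_z(cam,c,.02)[:2]-near[n])
                if d<.05 and (best is None or r["score"]>best[0]): best=(r["score"],r["pixels"],d)
            if best: U|=best[1]; sc.append((n,round(best[0],2),int(best[1].sum())))
        if sc: out[cam]=np.kron(U.astype(np.uint8),np.ones((S,S),np.uint8))
        print("  ",cam,sc)
    return out
def fit(n,M,p0):
    def cost(p): 
        return sum(1-(m&model(n,c,p)).sum()/(m|model(n,c,p)).sum() for c,m in M.items())
    st=np.array([.006,.006,.15,.004][:len(p0)])
    r=minimize(cost,p0,method="Nelder-Mead",options=dict(initial_simplex=np.vstack([p0]+[np.array(p0)+np.eye(len(p0))[i]*st[i] for i in range(len(p0))]),maxfev=150,xatol=2e-4,fatol=1e-4))
    return r.x,[round(1-(m&model(n,c,r.x)).sum()/(m|model(n,c,r.x)).sum(),3) for c,m in M.items()]
E
cat > m1.py <<'E'
from fit import *
np.set_printoptions(precision=4,suppress=True)
G={"big_amber":[.449,-.041],"rod_bottle":[.545,-.336],"oil":[.584,-.05],"slides":[.674,-.09,0.3],"small_amber":[.447,-.182],"cover_carton":[.67,-.222,.3]}
for n,g in G.items():
    M=masks([n],{n:np.array(g[:2])})
    if not M: print(n,"none"); continue
    rs=[fit(n,M,[*g[:2],y]) for y in (-.6,0,.6,1.2)] if len(g)>2 else [fit(n,M,g)]
    print(n,*min(rs,key=lambda r:sum(r[1])))
    for c in M: x,e=fit(n,{c:M[c]},min(rs,key=lambda r:sum(r[1]))[0]); print("   only",c,x,e)
W={"well_wide":[.421,.165],"well_middle":[.539,.153],"well_narrow":[.438,.28],"well_slot":[.546,.263]}
M=masks(list(W),{k:np.array(v) for k,v in W.items()})
print("grid",*fit("grid",M,[.486,.215,.1,.003]))
for c in M: print("  only",c,*fit("grid",{c:M[c]},[.486,.215,.1,.003]))
E
python3 m1.py; python3 - <<'E'
from h import *
a=arm.snapshot("top")[90:290,70:400]; cv2.imwrite("pics/c1.png",cv2.resize(a,(792,480),interpolation=cv2.INTER_CUBIC)); print(arm.get_obs()["t"])
E
```

```text
top [('big_amber', 0.58, 391)]
   scene [('big_amber', 0.81, 594)]
1.35Traceback (most recent call last):
  File "m1.py", line 7, in <module>
    rs=[fit(n,M,[*g[:2],y]) for y in (-.6,0,.6,1.2)] if len(g)>2 else [fit(n,M,g)]
                                                                       ~~~^^^^^^^
  File "fit.py", line 39, in fit
    r=minimize(cost,p0,method="Nelder-Mead",options=dict(initial_simplex=np.vstack([p0]+[np.array(p0)+np.eye(len(p0))[i]*st[i] for i in range(len(p0))]),maxfev=150,xatol=2e-4,fatol=1e-4))
    res = _minimize_neldermead(fun, x0, args, callback, bounds=bounds,
                               **options)
    fxr = func(xr)
    fx = function(np.copy(x), *(wrapper_args + args))
  File "fit.py", line 37, in cost
    return sum(1-(m&model(n,c,p)).sum()/(m|model(n,c,p)).sum() for c,m in M.items())
  File "fit.py", line 37, in <genexpr>
    return sum(1-(m&model(n,c,p)).sum()/(m|model(n,c,p)).sum() for c,m in M.items())
                                           ~~~~~^^^^^^^
  File "fit.py", line 15, in model
    for (a,r),(b,q) in zip(L,L[1:]): hull(cam,np.r_[disc(p[0],p[1],a,r),disc(p[0],p[1],b,q)],im)
                                     ~~~~^^^^^^^^^^^^^^^^^^^^^^^^^^^^^^^^^^^^^^^^^^^^^^^^^^^^^^^
  File "fit.py", line 5, in hull
    q=np.array([proj(cam,p) for p in P]); cv2.fillConvexPoly(im,cv2.convexHull(np.round((q+.5)*S).astype(np.int32)),1)
                ~~~~^^^^^^^
  File "h.py", line 11, in proj
    c=arm.calibration(cam); v=rot(c["orientation"]).inv().apply(np.array(p)-np.array(c["origin"]))
ValueError: time passes only in moves, steps and waits
```

View pics/c1.png

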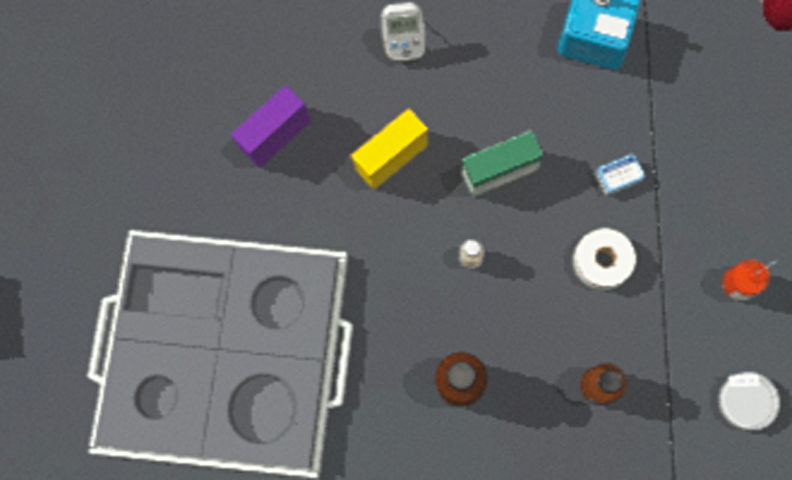

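The crop confirms the choices. Big amber at (461,378) is clearly larger than the one at (603,382). The green carton is at (502,162), with purple and yellow to its left. The wells are wide lower right, middle upper right, narrow lower left and slot upper left. The script stopped because it called the calibration too often, so I'll cache it.

```bash
cat > h.py <<'E'
import numpy as np, cv2
from scipy.spatial.transform import Rotation as R
from bench import arm
def rot(q): return R.from_quat([q[1],q[2],q[3],q[0]])
C={c:arm.calibration(c) for c in("scene","top")}
for c in C.values(): c["M"]=rot(c["orientation"]).as_matrix(); c["o"]=np.array(c["origin"])
def at_z(cam,px,z):
    c=C[cam]; d=c["M"]@np.array([(px[0]-c["cx"])/c["fx"],(px[1]-c["cy"])/c["fy"],1.]); return c["o"]+d*(z-c["o"][2])/d[2]
def proj(cam,P):
    c=C[cam]; v=(np.atleast_2d(P)-c["o"])@c["M"]; return np.c_[c["fx"]*v[:,0]/v[:,2]+c["cx"],c["fy"]*v[:,1]/v[:,2]+c["cy"]]
E
sed -i 's/q=np.array(\[proj(cam,p) for p in P\])/q=proj(cam,np.array(P))/' fit.py
time python3 m1.py
```

```text
top [('big_amber', 0.62, 386)]
   scene [('big_amber', 0.84, 566)]
big_amber [ 0.4444 -0.0389] [np.float64(0.061), np.float64(0.114)]
   only top [ 0.4442 -0.0394] [np.float64(0.052)]
   only scene [ 0.446 -0.035] [np.float64(0.096)]
   top [('rod_bottle', 0.82, 262)]
   scene [('rod_bottle', 0.83, 325)]
rod_bottle [ 0.547  -0.3432] [np.float64(0.086), np.float64(0.148)]
   only top [ 0.5465 -0.3443] [np.float64(0.066)]
   only scene [ 0.5491 -0.3399] [np.float64(0.086)]
   top []
   scene []
oil none
   top [('slides', 0.9, 511)]
   scene [('slides', 0.73, 625)]
slides [ 0.6778 -0.086   0.3926] [np.float64(0.12), np.float64(0.108)]
   only top [ 0.6769 -0.0884  0.4027] [np.float64(0.109)]
   only scene [ 0.6793 -0.0849  0.3578] [np.float64(0.095)]
   top [('small_amber', 0.75, 289)]
   scene [('small_amber', 0.73, 369)]
small_amber [ 0.4403 -0.1864] [np.float64(0.094), np.float64(0.114)]
   only top [ 0.4393 -0.1874] [np.float64(0.078)]
   only scene [ 0.4419 -0.1834] [np.float64(0.079)]
   top [('cover_carton', 0.75, 208)]
   scene [('cover_carton', 0.54, 212)]
cover_carton [ 0.6693 -0.218   0.3558] [np.float64(0.115), np.float64(0.197)]
   only top [ 0.6694 -0.2182  0.3556] [np.float64(0.112)]
   only scene [ 0.67   -0.2167  0.2919] [np.float64(0.185)]
   top [('well_wide', 0.65, 2031), ('well_middle', 0.67, 1983), ('well_narrow', 0.95, 1943), ('well_slot', 0.59, 1939)]
   scene [('well_wide', 0.72, 1253), ('well_middle', 0.94, 1166), ('well_narrow', 0.96, 950), ('well_slot', 0.65, 971)]
grid [ 0.4803  0.2102 -0.1123  0.0091] [np.float64(0.023), np.float64(0.065)]
  only top [ 0.4806  0.2102 -0.1157  0.0108] [np.float64(0.022)]
  only scene [ 0.4789  0.2013 -0.116   0.0112] [np.float64(0.053)]
real	0m16.172s
user	0m6.664s
sys	0m0.057s
```

```bash
cat > go.py <<'E'
# usage: go.py x y z jawyaw_deg ... -> offset (cm) and twist from measured pose
import sys; from h import *
o=arm.get_obs(); M=rot(o["tool_rot"]).as_matrix(); p=np.array(o["eef_pos"])
v=[float(a) for a in sys.argv[1:]]; yaw=np.degrees(np.arctan2(M[1,2],M[0,2]))
print("t",round(o["t"],2),"tcp",p.round(4),"jaw",yaw.round(1),"tilt",(M[:,0]).round(3),"q",np.round(o["q"],2),"w",round(o["gripper_width"],4))
for i in range(0,len(v),4):
    d=M.T@(np.array(v[i:i+3])-p); dy=-(v[i+3]-yaw); dy=(dy+90)%180-90
    print(v[i:i+4],"offset",(d*100).round(2),"twist",np.radians(dy).round(3))
E
python3 go.py .6775 -.087 .16 22.4 
python3 - <<'E'
from fit import *
n="oil"
M={}
for cam in C:
    arm.snapshot(cam)
    for r in arm.regions_of(cam,n):
        print(cam,r["score"],np.array(r["extent"]).round(1),r["pixels"].sum())
        e=r["extent"]
        if r["score"]>.3 and np.linalg.norm(at_z(cam,[(e[0]+e[2])/2,(e[1]+e[3])/2],.02)[:2]-[.584,-.05])<.06 and cam not in M: M[cam]=np.kron(r["pixels"].astype(np.uint8),np.ones((S,S),np.uint8))
if M: print(fit(n,M,[.584,-.05]))
E
```

```text
t 3.05 tcp [0.213  0.5876 0.2227] jaw 70.1 tilt [ 0.  0. -1.] q [-1.29  0.41 -0.01  1.6   0.01  1.13 -0.08] w 0.0879
[0.6775, -0.087, 0.16, 22.4] offset [  6.26 -66.66 -47.59] twist 0.832
scene 0.7 [248.8 197.6 257.6 219.1] 164
top 0.65 [261.8 190.  275.1 201.6] 97
(array([ 0.57967943, -0.05344066]), [np.float64(0.167), np.float64(0.121)])
```

Call:
{"op": "step_arm", "data": {"deltas": [{"offset": [0,-66.7,-47.6],"twist": 0.83},{"offset": [0,-66.7,-47.6],"twist": 0.83},{"offset": [0,-66.7,-47.6],"twist": 0.83},{"offset": [0,-66.7,-47.6],"twist": 0.83},{"offset": [0,-66.7,-47.6],"twist": 0.83},{"offset": [0,-66.7,-47.6],"twist": 0.83},{"offset": [0,-66.7,-47.6],"twist": 0.83},{"offset": [0,-66.7,-47.6],"twist": 0.83},{"offset": [0,-66.7,-47.6],"twist": 0.83},{"offset": [0,-66.7,-47.6],"twist": 0.83},{"offset": [0,-66.7,-47.6],"twist": 0.83},{"offset": [0,-66.7,-47.6],"twist": 0.83},{"offset": [0,-66.7,-47.6],"twist": 0.83},{"offset": [0,-66.7,-47.6],"twist": 0.83},{"offset": [0,-66.7,-47.6],"twist": 0.83},{"offset": [0,-66.7,-47.6],"twist": 0.83},{"offset": [0,-66.7,-47.6],"twist": 0.83},{"offset": [0,-66.7,-47.6],"twist": 0.83},{"offset": [0,-66.7,-47.6],"twist": 0.83},{"offset": [0,-66.7,-47.6],"twist": 0.83}], "gripper": 0, "squeeze": 15}}

```text
t: 4.92
eef_pos: [0.6791, -0.0916, 0.2225]
tool_rot: [0.694, -0.138, 0.694, 0.137]
force: [-0.5, 0.7, 0.3]
gripper_width: 0.0877
```

```bash
python3 go.py .6775 -.087 .12 22.4 .6775 -.087 .025 22.4
```

```text
t 4.92 tcp [ 0.6791 -0.0916  0.2225] jaw 22.4 tilt [ 0.001 -0.002 -1.   ] q [-0.23  0.54  0.46  1.46 -0.24  1.2   0.65] w 0.0877
[0.6775, -0.087, 0.12, 22.4] offset [10.25  0.5   0.03] twist -0.0
[0.6775, -0.087, 0.025, 22.4] offset [19.75  0.52  0.03] twist -0.0
```

Call:
{"op": "step_arm", "data": {"deltas": [{"offset": [4,0,0],"twist": 0},{"offset": [8,0,0],"twist": 0},{"offset": [10,0,0],"twist": 0},{"offset": [10,0,0],"twist": 0},{"offset": [10,0,0],"twist": 0}]}}

```text
t: 5.33
eef_pos: [0.6774, -0.0872, 0.122]
tool_rot: [0.693, -0.138, 0.694, 0.138]
force: [-0.1, 0.7, 0.2]
gripper_width: 0.0878
```

```bash
python3 go.py .6775 -.087 .025 22.4; python3 -c "
from h import *
for c in C:
    im=arm.snapshot(c); u,v=proj(c,[.6775,-.087,.05])[0].astype(int); a=im[v-60:v+60,u-65:u+65]; cv2.imwrite(f'pics/d_{c}.png',cv2.resize(a,(390,360),interpolation=cv2.INTER_CUBIC))
cv2.imwrite('pics/d.png',np.hstack([cv2.imread(f'pics/d_{c}.png') for c in C]))"
```

```text
t 5.33 tcp [ 0.6774 -0.0872  0.122 ] jaw 22.5 tilt [-0.002 -0.    -1.   ] q [-0.22  0.63  0.42  1.56 -0.29  1.02  0.68] w 0.0878
[0.6775, -0.087, 0.025, 22.4] offset [9.7  0.   0.04] twist 0.002
```

View pics/d.png

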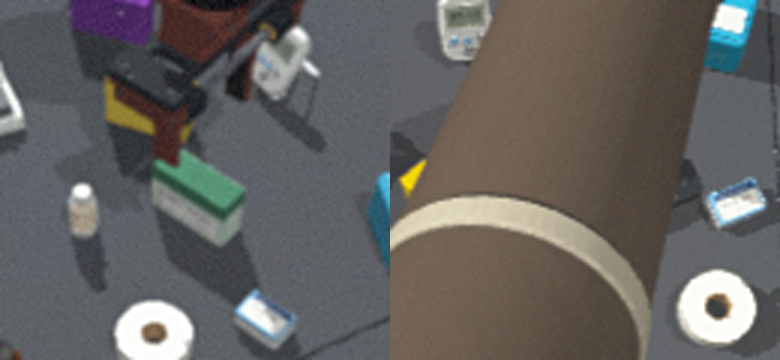

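The scene view shows the open fingers (left tip at 168,155) straddling the carton line, with nothing in the way. The arm hides the top view. Next: descend, grip and lift.

Call:
{"op": "step_arm", "data": {"deltas": [{"offset": [3.5,0,0],"twist": 0},{"offset": [6.5,0,0],"twist": 0},{"offset": [9.0,0,0],"twist": 0},{"offset": [9.7,0,0],"twist": 0},{"offset": [9.7,0,0],"twist": 0},{"offset": [9.7,0,0],"twist": 0}]}}

```text
t: 5.93
eef_pos: [0.6793, -0.0875, 0.0278]
tool_rot: [0.694, -0.138, 0.693, 0.138]
force: [-0.8, -0.4, 0.8]
gripper_width: 0.0876
```

Call:
{"op": "step_arm", "data": {"deltas": [{"offset": [0,0,0],"twist": 0},{"offset": [0,0,0],"twist": 0},{"offset": [0,0,0],"twist": 0},{"offset": [0,0,0],"twist": 0},{"offset": [0,0,0],"twist": 0},{"offset": [0,0,0],"twist": 0},{"offset": [0,0,0],"twist": 0},{"offset": [0,0,0],"twist": 0},{"offset": [0,0,0],"twist": 0},{"offset": [0,0,0],"twist": 0}], "gripper": 1, "squeeze": 15}}

```text
t: 6.77
eef_pos: [0.6781, -0.0871, 0.0256]
tool_rot: [0.694, -0.138, 0.693, 0.138]
force: [0.9, -1.2, -0.3]
gripper_width: 0.03
```

Call:
{"op": "step_arm", "data": {"deltas": [{"offset": [-2,0,0],"twist": 0},{"offset": [-5,0,0],"twist": 0},{"offset": [-9,0,0],"twist": 0},{"offset": [-13,0,0],"twist": 0},{"offset": [-17,0,0],"twist": 0},{"offset": [-19,0,0],"twist": 0},{"offset": [-19,0,0],"twist": 0}]}}

```text
t: 7.35
eef_pos: [0.6802, -0.088, 0.2213]
tool_rot: [0.696, -0.139, 0.691, 0.137]
force: [0.8, -0.5, -2.9]
gripper_width: 0.0296
```

```bash
python3 go.py .5424 .2598 .22 -6.5 .5424 .2598 .034 -6.5
```

```text
t 7.35 tcp [ 0.6802 -0.088   0.2213] jaw 22.5 tilt [ 0.008 -0.    -1.   ] q [-0.24  0.54  0.46  1.47 -0.25  1.19  0.65] w 0.0296
[0.5424, 0.2598, 0.22, -6.5] offset [ 0.   37.41  0.58] twist 0.506
[0.5424, 0.2598, 0.034, -6.5] offset [18.6  37.47  0.44] twist 0.506
```

Call:
{"op": "step_arm", "data": {"deltas": [{"offset": [0,4,0],"twist": 0.06},{"offset": [0,8,0],"twist": 0.16},{"offset": [0,12,0],"twist": 0.25},{"offset": [0,16,0.4],"twist": 0.35},{"offset": [0,20,0.4],"twist": 0.45},{"offset": [0,24,0.6],"twist": 0.506},{"offset": [0,28,0.6],"twist": 0.506},{"offset": [0,32,0.6],"twist": 0.506},{"offset": [0,35,0.6],"twist": 0.506},{"offset": [0,37.4,0.6],"twist": 0.506},{"offset": [0,37.4,0.6],"twist": 0.506},{"offset": [0,37.4,0.6],"twist": 0.506},{"offset": [0,37.4,0.6],"twist": 0.506},{"offset": [0,37.4,0.6],"twist": 0.506},{"offset": [0,37.4,0.6],"twist": 0.506}]}}

```text
t: 8.6
eef_pos: [0.5407, 0.2588, 0.2153]
tool_rot: [0.706, 0.041, 0.706, -0.041]
force: [-0.1, -0.1, -3.1]
gripper_width: 0.03
```

```bash
python3 go.py .5424 .2598 .07 -6.5 .5424 .2598 .034 -6.5
```

```text
t 8.6 tcp [0.5407 0.2588 0.2153] jaw -6.6 tilt [-0.    -0.001 -1.   ] q [-0.91  0.4   0.52  1.7  -0.22  1.1  -0.44] w 0.03
[0.5424, 0.2598, 0.07, -6.5] offset [14.53  0.13  0.16] twist -0.002
[0.5424, 0.2598, 0.034, -6.5] offset [18.13  0.14  0.16] twist -0.002
```

Call:
{"op": "step_arm", "data": {"deltas": [{"offset": [4,0.1,0.2],"twist": 0},{"offset": [8,0.1,0.2],"twist": 0},{"offset": [12,0.1,0.2],"twist": 0},{"offset": [14.5,0.1,0.2],"twist": 0},{"offset": [15,0.1,0.2],"twist": 0},{"offset": [15,0.1,0.2],"twist": 0},{"offset": [15,0.1,0.2],"twist": 0}]}}

```text
t: 9.18
eef_pos: [0.5436, 0.2609, 0.0669]
tool_rot: [0.706, 0.041, 0.705, -0.04]
force: [0.1, 0.9, -2.7]
gripper_width: 0.0299
```

```bash
cat > crop.py <<'E'
import sys; from h import *
x,y,z=map(float,sys.argv[2:5])
L=[]
for c in C:
    im=arm.snapshot(c); u,v=np.clip(proj(c,[x,y,z])[0].astype(int),[65,60],[447,324]); L.append(cv2.resize(im[v-60:v+60,u-65:u+65],(390,360),interpolation=cv2.INTER_CUBIC))
cv2.imwrite(f'pics/{sys.argv[1]}.png',np.hstack(L))
E
python3 go.py .5424 .2598 .034 -6.5; python3 crop.py e .5424 .2598 .03
```

```text
t 9.18 tcp [0.5436 0.2609 0.0669] jaw -6.5 tilt [ 0.002  0.    -1.   ] q [-0.85  0.58  0.45  1.82 -0.33  0.82 -0.35] w 0.0299
[0.5424, 0.2598, 0.034, -6.5] offset [ 3.29 -0.12 -0.11] twist -0.001
```

View pics/e.png

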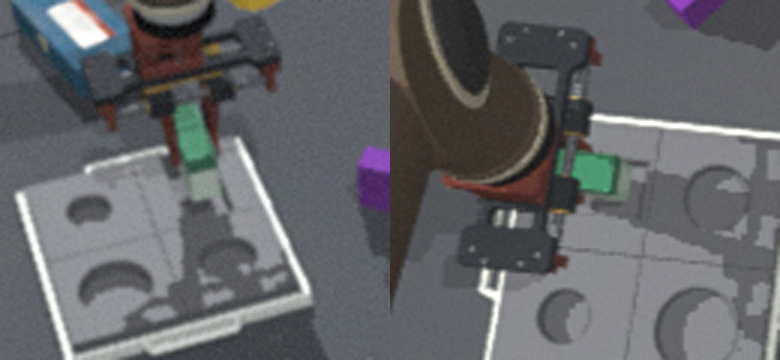

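The top view shows the carton in line with the slot, its end at (630,180) just inside the slot's end at (648,175). Lowering it.

Call:
{"op": "step_arm", "data": {"deltas": [{"offset": [0.7,0,0],"twist": 0},{"offset": [1.4,0,0],"twist": 0},{"offset": [2.0,0,0],"twist": 0},{"offset": [2.5,0,0],"twist": 0},{"offset": [2.8,0,0],"twist": 0},{"offset": [2.8,0,0],"twist": 0},{"offset": [2.8,0,0],"twist": 0}]}}

```text
t: 9.87
eef_pos: [0.5422, 0.2612, 0.0373]
tool_rot: [0.706, 0.04, 0.706, -0.04]
force: [-0.6, -0.3, -2.1]
gripper_width: 0.03
```

Call:
{"op": "step_arm", "data": {"deltas": [{"offset": [0.1,0,0],"twist": 0},{"offset": [0.2,0,0],"twist": 0},{"offset": [0.3,0,0],"twist": 0},{"offset": [0.3,0,0],"twist": 0}]}}

```text
t: 10.2
eef_pos: [0.5425, 0.2614, 0.0354]
tool_rot: [0.706, 0.04, 0.706, -0.04]
force: [-1.5, -0.9, 4.2]
gripper_width: 0.0297
```

Contact came at a tip height of 0.035, which is the well floor and not the rim. Releasing.

Call:
{"op": "step_arm", "data": {"deltas": [{"offset": [0,0,0],"twist": 0},{"offset": [0,0,0],"twist": 0},{"offset": [0,0,0],"twist": 0},{"offset": [0,0,0],"twist": 0},{"offset": [0,0,0],"twist": 0},{"offset": [0,0,0],"twist": 0},{"offset": [-3,0,0],"twist": 0},{"offset": [-7,0,0],"twist": 0},{"offset": [-11,0,0],"twist": 0},{"offset": [-15,0,0],"twist": 0},{"offset": [-18,0,0],"twist": 0},{"offset": [-18,0,0],"twist": 0}], "gripper": 0}}

```text
t: 11.2
eef_pos: [0.5454, 0.2622, 0.2215]
tool_rot: [0.709, 0.042, 0.703, -0.038]
force: [0.8, -0.1, 0.3]
gripper_width: 0.0879
```

```bash
python3 go.py .580 -.0535 .2 -6.5 .547 -.343 .2 0
```

```text
t 11.2 tcp [0.5454 0.2622 0.2215] jaw -6.5 tilt [ 0.009  0.006 -1.   ] q [-0.92  0.4   0.53  1.69 -0.22  1.11 -0.44] w 0.0879
[0.58, -0.0535, 0.2, -6.5] offset [  2.   -30.99   7.  ] twist -0.0
[0.547, -0.343, 0.2, 0.0] offset [  1.8  -60.13   7.  ] twist -0.114
```

Call:
{"op": "step_arm", "data": {"deltas": [{"offset": [0,-60,7.2],"twist": 0},{"offset": [0,-60,7.2],"twist": 0},{"offset": [0,-60,7.2],"twist": 0},{"offset": [0,-60,7.2],"twist": 0},{"offset": [0,-60,7.2],"twist": 0},{"offset": [0,-60,7.2],"twist": 0},{"offset": [0,-60,7.2],"twist": 0},{"offset": [0,-60,7.2],"twist": 0},{"offset": [0,-60,7.2],"twist": 0},{"offset": [0,-60,7.2],"twist": 0},{"offset": [0,-60,7.2],"twist": 0},{"offset": [0,-60,7.2],"twist": 0},{"offset": [0,-60,7.2],"twist": 0},{"offset": [0,-60,7.2],"twist": 0},{"offset": [0,-60,7.2],"twist": 0},{"offset": [0,-60,7.2],"twist": 0},{"offset": [3,-60,7.2],"twist": 0},{"offset": [6,-60,7.2],"twist": 0},{"offset": [6,-60,7.2],"twist": 0},{"offset": [6,-60,7.2],"twist": 0}]}}

```text
t: 12.87
eef_pos: [0.5455, -0.3415, 0.1533]
tool_rot: [0.705, 0.04, 0.707, -0.039]
force: [-0.3, -0.6, 1.8]
gripper_width: 0.088
```

```bash
python3 go.py .547 -.343 .12 -6.5 .547 -.343 .023 -6.5; python3 crop.py f .547 -.343 .05
```

```text
t 12.87 tcp [ 0.5455 -0.3415  0.1533] jaw -6.4 tilt [-0.003  0.002 -1.   ] q [ 0.06  0.57  0.63  1.65 -0.38  1.05  0.69] w 0.088
[0.547, -0.343, 0.12, -6.5] offset [ 3.33 -0.14  0.18] twist 0.001
[0.547, -0.343, 0.023, -6.5] offset [13.03 -0.15  0.21] twist 0.001
```

View pics/f.png

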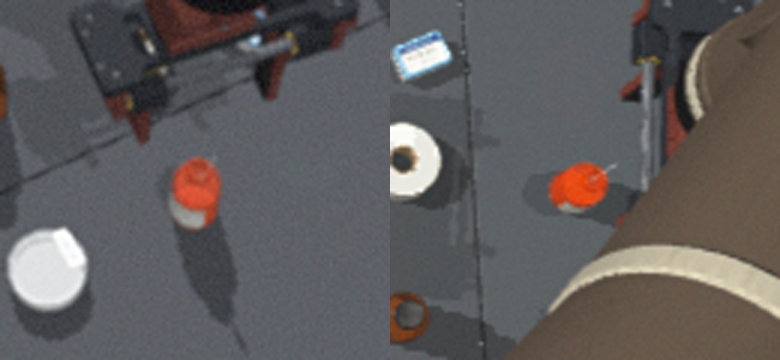

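The bottle is centred at (580,187) in the top crop with its rod tip at (615,167), and nothing stands near it. The fingers' apparent shift matches the parallax expected at 0.15 m. Descending.

Call:
{"op": "step_arm", "data": {"deltas": [{"offset": [3.5,-0.1,0.1],"twist": 0},{"offset": [7,-0.1,0.1],"twist": 0},{"offset": [10,-0.1,0.1],"twist": 0},{"offset": [12,-0.1,0.1],"twist": 0},{"offset": [13,-0.1,0.1],"twist": 0},{"offset": [13,-0.1,0.1],"twist": 0},{"offset": [13,-0.1,0.1],"twist": 0}]}}

```text
t: 13.55
eef_pos: [0.548, -0.3447, 0.0262]
tool_rot: [0.707, 0.04, 0.705, -0.04]
force: [-0.7, 0.8, 0.6]
gripper_width: 0.0883
```

Call:
{"op": "step_arm", "data": {"deltas": [{"offset": [0,0,0],"twist": 0},{"offset": [0,0,0],"twist": 0},{"offset": [0,0,0],"twist": 0},{"offset": [0,0,0],"twist": 0},{"offset": [0,0,0],"twist": 0},{"offset": [0,0,0],"twist": 0},{"offset": [0,0,0],"twist": 0},{"offset": [0,0,0],"twist": 0},{"offset": [0,0,0],"twist": 0},{"offset": [0,0,0],"twist": 0}], "gripper": 1}}

```text
t: 14.38
eef_pos: [0.5471, -0.3442, 0.0247]
tool_rot: [0.706, 0.04, 0.706, -0.04]
force: [0.0, -0.7, 0.2]
gripper_width: 0.0366
```

Call:
{"op": "step_arm", "data": {"deltas": [{"offset": [-2,0,0],"twist": 0},{"offset": [-5,0,0],"twist": 0},{"offset": [-9,0,0],"twist": 0},{"offset": [-13,0,0],"twist": 0},{"offset": [-17,0,0],"twist": 0},{"offset": [-20,0,0],"twist": 0},{"offset": [-20,0,0],"twist": 0},{"offset": [-20,0,0],"twist": 0},{"offset": [-20,0,0],"twist": 0}]}}

```text
t: 15.13
eef_pos: [0.5467, -0.3435, 0.2237]
tool_rot: [0.706, 0.04, 0.706, -0.04]
force: [-0.0, 0.1, -0.4]
gripper_width: 0.0367
```

```bash
python3 go.py .5298 .1496 .22 -6.5; python3 crop.py g .547 -.343 .25
```

```text
t 15.13 tcp [ 0.5467 -0.3435  0.2237] jaw -6.5 tilt [-0.001  0.001 -1.   ] q [ 0.03  0.51  0.67  1.57 -0.33  1.18  0.66] w 0.0367
[0.5298, 0.1496, 0.22, -6.5] offset [ 0.42 48.81 -7.23] twist 0.001
```

View pics/g.png

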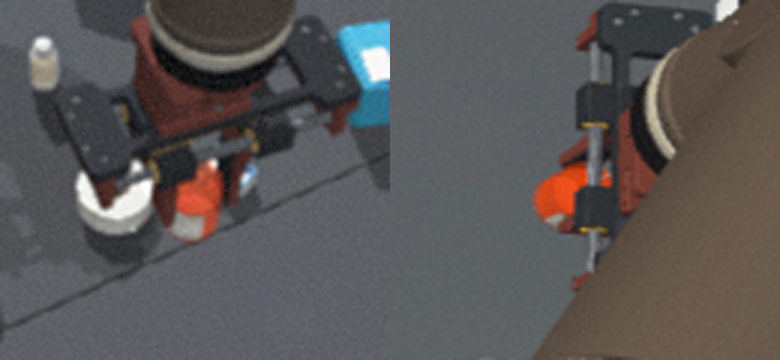

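The rod bottle is held upright between the fingers at (195,205) in the scene crop. Carrying it to the middle well.

Call:
{"op": "step_arm", "data": {"deltas": [{"offset": [0,3,-0.5],"twist": 0},{"offset": [0,7,-1],"twist": 0},{"offset": [0,11,-1.7],"twist": 0},{"offset": [0,15,-2.3],"twist": 0},{"offset": [0,19,-3],"twist": 0},{"offset": [0,23,-3.5],"twist": 0},{"offset": [0,27,-4],"twist": 0},{"offset": [0,31,-4.6],"twist": 0},{"offset": [0,35,-5.2],"twist": 0},{"offset": [0,39,-5.8],"twist": 0},{"offset": [0,43,-6.5],"twist": 0},{"offset": [0,46,-7],"twist": 0},{"offset": [0,48.2,-7.2],"twist": 0},{"offset": [0,48.8,-7.2],"twist": 0},{"offset": [3,48.8,-7.2],"twist": 0},{"offset": [7,48.8,-7.2],"twist": 0},{"offset": [11,48.8,-7.2],"twist": 0},{"offset": [14,48.8,-7.2],"twist": 0},{"offset": [15,48.8,-7.2],"twist": 0},{"offset": [15,48.8,-7.2],"twist": 0}]}}

```text
t: 16.9
eef_pos: [0.5286, 0.147, 0.0718]
tool_rot: [0.704, 0.039, 0.708, -0.042]
force: [-0.3, 0.3, 0.2]
gripper_width: 0.0366
```

```bash
python3 go.py .5298 .1496 .034 -6.5; python3 crop.py i .53 .15 .04
```

```text
t 16.9 tcp [0.5286 0.147  0.0718] jaw -6.6 tilt [-0.005 -0.003 -1.   ] q [-0.73  0.5   0.49  1.95 -0.33  0.77 -0.17] w 0.0366
[0.5298, 0.1496, 0.034, -6.5] offset [3.78 0.28 0.11] twist -0.001
```

View pics/i.png

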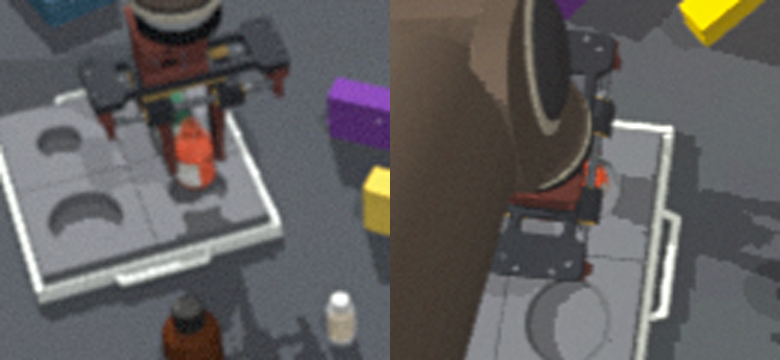

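The bottle is above the middle well in both views. Its base is at (195,185) in the scene crop, just over the well opening at (200,190). Lowering.

Call:
{"op": "step_arm", "data": {"deltas": [{"offset": [0.7,0,0],"twist": 0},{"offset": [1.4,0,0],"twist": 0},{"offset": [2.1,0,0],"twist": 0},{"offset": [2.7,0,0],"twist": 0},{"offset": [3.2,0,0],"twist": 0},{"offset": [3.5,0,0],"twist": 0},{"offset": [3.5,0,0],"twist": 0},{"offset": [3.5,0,0],"twist": 0}]}}

```text
t: 17.67
eef_pos: [0.5305, 0.1488, 0.0395]
tool_rot: [0.706, 0.04, 0.706, -0.04]
force: [-0.2, 0.5, 0.2]
gripper_width: 0.0367
```

Not yet in contact (expected at about 0.034), so I lower further in small steps.

Call:
{"op": "step_arm", "data": {"deltas": [{"offset": [0.1,0,0],"twist": 0},{"offset": [0.2,0,0],"twist": 0},{"offset": [0.3,0,0],"twist": 0},{"offset": [0.4,0,0],"twist": 0},{"offset": [0.5,0,0],"twist": 0},{"offset": [0.5,0,0],"twist": 0}]}}

```text
t: 18.17
eef_pos: [0.5306, 0.1489, 0.0346]
tool_rot: [0.706, 0.04, 0.706, -0.04]
force: [0.5, -0.6, -0.2]
gripper_width: 0.0368
```

Call:
{"op": "step_arm", "data": {"deltas": [{"offset": [0.1,0,0],"twist": 0},{"offset": [0.15,0,0],"twist": 0},{"offset": [0.15,0,0],"twist": 0}]}}

```text
t: 18.42
eef_pos: [0.5307, 0.1488, 0.0343]
tool_rot: [0.706, 0.04, 0.706, -0.04]
force: [-4.7, -0.3, 14.0]
gripper_width: 0.0369
```

Contact on the floor at 0.034, as expected. Next: ease off 1 mm, release and rise.

Call:
{"op": "step_arm", "data": {"deltas": [{"offset": [-0.1,0,0],"twist": 0},{"offset": [-0.1,0,0],"twist": 0}]}}

```text
t: 18.58
eef_pos: [0.5307, 0.149, 0.0344]
tool_rot: [0.706, 0.04, 0.706, -0.04]
force: [0.2, -0.8, -0.2]
gripper_width: 0.0365
```

Call:
{"op": "step_arm", "data": {"deltas": [{"offset": [0,0,0],"twist": 0},{"offset": [0,0,0],"twist": 0},{"offset": [0,0,0],"twist": 0},{"offset": [0,0,0],"twist": 0},{"offset": [0,0,0],"twist": 0},{"offset": [0,0,0],"twist": 0},{"offset": [0,0,0],"twist": 0},{"offset": [-3,0,0],"twist": 0},{"offset": [-7,0,0],"twist": 0},{"offset": [-11,0,0],"twist": 0},{"offset": [-15,0,0],"twist": 0},{"offset": [-18,0,0],"twist": 0},{"offset": [-18,0,0],"twist": 0},{"offset": [-18,0,0],"twist": 0}], "gripper": 0}}

```text
t: 19.75
eef_pos: [0.5314, 0.1494, 0.2159]
tool_rot: [0.707, 0.041, 0.705, -0.039]
force: [-0.8, 0.2, 0.0]
gripper_width: 0.0879
```

```bash
python3 go.py .5800 -.0535 .12 -6.5
```

```text
t 19.75 tcp [0.5314 0.1494 0.2159] jaw -6.5 tilt [ 0.003  0.002 -1.   ] q [-0.82  0.32  0.58  1.82 -0.2   1.06 -0.28] w 0.0879
[0.58, -0.0535, 0.12, -6.5] offset [  9.56 -19.64   7.08] twist 0.001
```

Call:
{"op": "step_arm", "data": {"deltas": [{"offset": [0,-4,1.4],"twist": 0},{"offset": [0,-8,2.8],"twist": 0},{"offset": [0,-12,4.2],"twist": 0},{"offset": [2,-16,5.6],"twist": 0},{"offset": [5,-19.6,7.1],"twist": 0},{"offset": [8,-19.6,7.1],"twist": 0},{"offset": [9.5,-19.6,7.1],"twist": 0},{"offset": [9.5,-19.6,7.1],"twist": 0},{"offset": [9.5,-19.6,7.1],"twist": 0},{"offset": [9.5,-19.6,7.1],"twist": 0}]}}

```text
t: 20.58
eef_pos: [0.5792, -0.0534, 0.1194]
tool_rot: [0.706, 0.04, 0.706, -0.04]
force: [-0.3, -0.2, 0.8]
gripper_width: 0.0877
```

```bash
python3 go.py .5800 -.0535 .024 -6.5; python3 - <<'E'
from fit import *
for cam in C:
    im=arm.snapshot(cam)
    for r in arm.regions_of(cam,"oil"):
        e=np.array(r["extent"]); print(cam,r["score"],e.round(1),r["pixels"].sum())
        if r["score"]>.3: print(fit("oil",{cam:np.kron(r["pixels"].astype(np.uint8),np.ones((S,S),np.uint8))},[.58,-.0535]))
print("scene expected",proj("scene",[[.58,-.0535,0],[.58,-.0535,.053]]))
E
python3 crop.py j .58 -.0535 .03
```

```text
t 20.58 tcp [ 0.5792 -0.0534  0.1194] jaw -6.4 tilt [ 0.  0. -1.] q [-0.42  0.49  0.58  1.84 -0.34  0.9   0.21] w 0.0877
[0.58, -0.0535, 0.024, -6.5] offset [ 9.54 -0.    0.08] twist 0.001
scene expected [[254.53487219 214.33445476]
 [254.36584528 202.08452424]]
```

View pics/j.png

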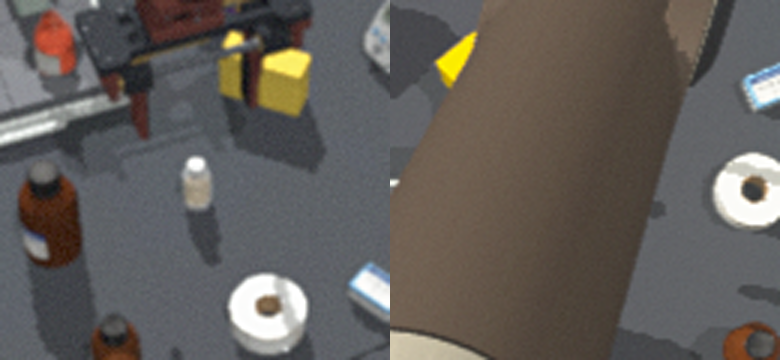

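The oil bottle is at (197,184) in the scene crop, within a pixel of the estimate, and the gripper is centred over it. Descending to a tip height of 0.023.

Call:
{"op": "step_arm", "data": {"deltas": [{"offset": [3.5,0,0],"twist": 0},{"offset": [6.5,0,0],"twist": 0},{"offset": [8.8,0,0],"twist": 0},{"offset": [9.6,0,0],"twist": 0},{"offset": [9.6,0,0],"twist": 0},{"offset": [9.6,0,0],"twist": 0}]}}

```text
t: 21.38
eef_pos: [0.5794, -0.0541, 0.0239]
tool_rot: [0.706, 0.04, 0.706, -0.04]
force: [0.0, -0.5, 0.3]
gripper_width: 0.0877
```

Call:
{"op": "step_arm", "data": {"deltas": [{"offset": [0,0,0],"twist": 0},{"offset": [0,0,0],"twist": 0},{"offset": [0,0,0],"twist": 0},{"offset": [0,0,0],"twist": 0},{"offset": [0,0,0],"twist": 0},{"offset": [0,0,0],"twist": 0},{"offset": [0,0,0],"twist": 0},{"offset": [0,0,0],"twist": 0},{"offset": [0,0,0],"twist": 0},{"offset": [0,0,0],"twist": 0},{"offset": [0,0,0],"twist": 0}], "gripper": 1, "squeeze": 12}}

```text
t: 22.3
eef_pos: [0.5789, -0.0538, 0.0231]
tool_rot: [0.706, 0.04, 0.706, -0.04]
force: [-0.3, 0.0, 0.6]
gripper_width: 0.0255
```

Call:
{"op": "step_arm", "data": {"deltas": [{"offset": [-2,0,0],"twist": 0},{"offset": [-5,0,0],"twist": 0},{"offset": [-9,0,0],"twist": 0},{"offset": [-13,0,0],"twist": 0},{"offset": [-17,0,0],"twist": 0},{"offset": [-20,0,0],"twist": 0},{"offset": [-20,0,0],"twist": 0},{"offset": [-20,0,0],"twist": 0}]}}

```text
t: 22.97
eef_pos: [0.5799, -0.0538, 0.2248]
tool_rot: [0.707, 0.04, 0.705, -0.039]
force: [-0.6, 0.2, -0.9]
gripper_width: 0.0253
```

```bash
python3 go.py .4322 .2724 .22 -6.5
```

```text
t 22.97 tcp [ 0.5799 -0.0538  0.2248] jaw -6.5 tilt [ 0.004  0.001 -1.   ] q [-0.47  0.38  0.64  1.74 -0.25  1.11  0.14] w 0.0253
[0.4322, 0.2724, 0.22, -6.5] offset [  0.46  30.75 -18.35] twist 0.001
```

Call:
{"op": "step_arm", "data": {"deltas": [{"offset": [0,3,-1.8],"twist": 0},{"offset": [0,6.5,-3.9],"twist": 0},{"offset": [0,10,-6],"twist": 0},{"offset": [0,13.5,-8],"twist": 0},{"offset": [0,17,-10],"twist": 0},{"offset": [0,20.5,-12.2],"twist": 0},{"offset": [0,24,-14.3],"twist": 0},{"offset": [0,27.5,-16.4],"twist": 0},{"offset": [0,30,-18],"twist": 0},{"offset": [0,30.7,-18.3],"twist": 0},{"offset": [3,30.7,-18.3],"twist": 0},{"offset": [7,30.7,-18.3],"twist": 0},{"offset": [11,30.7,-18.3],"twist": 0},{"offset": [14,30.7,-18.3],"twist": 0},{"offset": [15,30.7,-18.3],"twist": 0},{"offset": [15,30.7,-18.3],"twist": 0},{"offset": [15,30.7,-18.3],"twist": 0},{"offset": [15,30.7,-18.3],"twist": 0}]}}

```text
t: 24.47
eef_pos: [0.4329, 0.2721, 0.0745]
tool_rot: [0.707, 0.041, 0.705, -0.04]
force: [0.3, 0.4, -0.3]
gripper_width: 0.0254
```

```bash
python3 go.py .4322 .2724 .033 -6.5; python3 crop.py k .45 .25 .04
```

```text
t 24.47 tcp [0.4329 0.2721 0.0745] jaw -6.5 tilt [ 0.002  0.001 -1.   ] q [-1.    0.43  0.44  2.04 -0.27  0.72 -0.51] w 0.0254
[0.4322, 0.2724, 0.033, -6.5] offset [ 4.15  0.02 -0.08] twist -0.0
```

View pics/k.png

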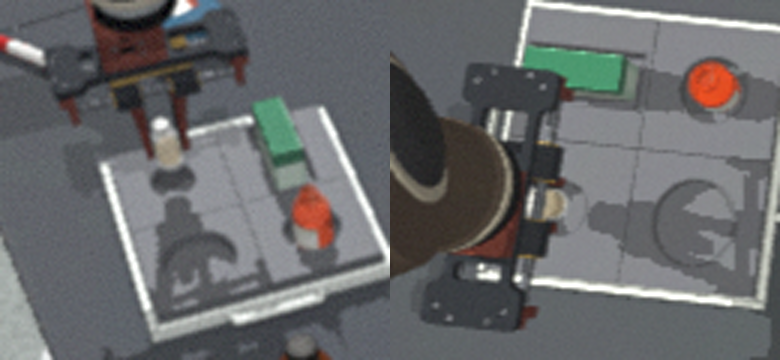

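The carton and the rod bottle stand upright in their wells: carton at (580,70) and bottle at (713,85) in the top crop. The oil bottle hangs above the narrow well, at (170,150) against the well at (172,180) in the scene crop. Lowering.

Call:
{"op": "step_arm", "data": {"deltas": [{"offset": [0.8,0,0],"twist": 0},{"offset": [1.6,0,0],"twist": 0},{"offset": [2.4,0,0],"twist": 0},{"offset": [3.1,0,0],"twist": 0},{"offset": [3.6,0,0],"twist": 0},{"offset": [3.9,0,0],"twist": 0},{"offset": [3.9,0,0],"twist": 0},{"offset": [3.9,0,0],"twist": 0}]}}

```text
t: 25.23
eef_pos: [0.4317, 0.2717, 0.0339]
tool_rot: [0.706, 0.04, 0.706, -0.04]
force: [0.5, 0.4, -0.1]
gripper_width: 0.0253
```

Call:
{"op": "step_arm", "data": {"deltas": [{"offset": [0.1,0,0],"twist": 0},{"offset": [0.2,0,0],"twist": 0},{"offset": [0.25,0,0],"twist": 0},{"offset": [0.25,0,0],"twist": 0}]}}

```text
t: 25.57
eef_pos: [0.4325, 0.2721, 0.0325]
tool_rot: [0.706, 0.04, 0.706, -0.04]
force: [-0.0, -1.1, 6.8]
gripper_width: 0.0251
```

Floor contact at 0.0325. Releasing and rising.

Call:
{"op": "step_arm", "data": {"deltas": [{"offset": [-0.1,0,0],"twist": 0},{"offset": [-0.1,0,0],"twist": 0}]}}

```text
t: 25.73
eef_pos: [0.4319, 0.272, 0.033]
tool_rot: [0.706, 0.04, 0.706, -0.04]
force: [-0.2, 0.5, -0.2]
gripper_width: 0.0253
```

Call:
{"op": "step_arm", "data": {"deltas": [{"offset": [0,0,0],"twist": 0},{"offset": [0,0,0],"twist": 0},{"offset": [0,0,0],"twist": 0},{"offset": [0,0,0],"twist": 0},{"offset": [0,0,0],"twist": 0},{"offset": [0,0,0],"twist": 0},{"offset": [0,0,0],"twist": 0},{"offset": [-3,0,0],"twist": 0},{"offset": [-7,0,0],"twist": 0},{"offset": [-11,0,0],"twist": 0},{"offset": [-15,0,0],"twist": 0},{"offset": [-19,0,0],"twist": 0},{"offset": [-19,0,0],"twist": 0},{"offset": [-19,0,0],"twist": 0}], "gripper": 0}}

```text
t: 26.9
eef_pos: [0.4328, 0.2727, 0.2248]
tool_rot: [0.707, 0.041, 0.705, -0.038]
force: [0.2, -0.5, -0.8]
gripper_width: 0.0874
```

```bash
python3 go.py .4445 -.0385 .17 -6.5 .4445 -.0385 .036 -6.5
```

```text
t 26.9 tcp [0.4328 0.2727 0.2248] jaw -6.5 tilt [ 0.003  0.004 -1.   ] q [-1.1   0.22  0.53  1.9  -0.13  1.05 -0.63] w 0.0874
[0.4445, -0.0385, 0.17, -6.5] offset [  5.36 -30.81   4.65] twist 0.001
[0.4445, -0.0385, 0.036, -6.5] offset [ 18.76 -30.87   4.62] twist 0.001
```

Call:
{"op": "step_arm", "data": {"deltas": [{"offset": [0,-4,0.6],"twist": 0},{"offset": [0,-8,1.2],"twist": 0},{"offset": [0,-12,1.8],"twist": 0},{"offset": [0,-16,2.4],"twist": 0},{"offset": [0,-20,3],"twist": 0},{"offset": [0,-24,3.6],"twist": 0},{"offset": [0,-28,4.2],"twist": 0},{"offset": [0,-30.8,4.7],"twist": 0},{"offset": [3,-30.8,4.7],"twist": 0},{"offset": [6,-30.8,4.7],"twist": 0},{"offset": [6,-30.8,4.7],"twist": 0},{"offset": [6,-30.8,4.7],"twist": 0},{"offset": [6,-30.8,4.7],"twist": 0},{"offset": [6,-30.8,4.7],"twist": 0}]}}

```text
t: 28.07
eef_pos: [0.4444, -0.0393, 0.1636]
tool_rot: [0.706, 0.04, 0.706, -0.04]
force: [-0.7, 0.1, -0.8]
gripper_width: 0.0877
```

```bash
python3 go.py .4445 -.0385 .036 -6.5; python3 crop.py l .4445 -.0385 .05
```

```text
t 28.07 tcp [ 0.4444 -0.0393  0.1636] jaw -6.4 tilt [ 0.001  0.    -1.   ] q [-0.67  0.2   0.75  2.12 -0.18  0.88  0.07] w 0.0877
[0.4445, -0.0385, 0.036, -6.5] offset [12.76  0.07 -0.02] twist 0.001
```

View pics/l.png

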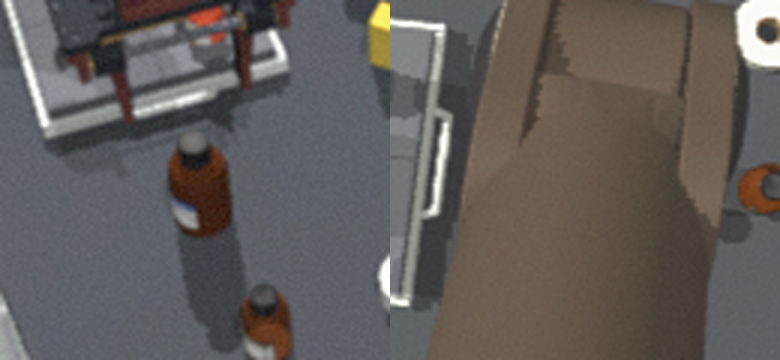

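Big amber stands at (200,190) in the scene crop, with the small amber clear of it at (265,320) and the fingers straddling it. Descending, then gripping.

Call:
{"op": "step_arm", "data": {"deltas": [{"offset": [3.5,0,0],"twist": 0},{"offset": [7,0,0],"twist": 0},{"offset": [10,0,0],"twist": 0},{"offset": [12,0,0],"twist": 0},{"offset": [12.7,0,0],"twist": 0},{"offset": [12.7,0,0],"twist": 0},{"offset": [12.7,0,0],"twist": 0}]}}

```text
t: 28.75
eef_pos: [0.4444, -0.0395, 0.0365]
tool_rot: [0.706, 0.04, 0.706, -0.04]
force: [-0.2, -0.5, -0.1]
gripper_width: 0.0877
```

Call:
{"op": "step_arm", "data": {"deltas": [{"offset": [0,0,0],"twist": 0},{"offset": [0,0,0],"twist": 0},{"offset": [0,0,0],"twist": 0},{"offset": [0,0,0],"twist": 0},{"offset": [0,0,0],"twist": 0},{"offset": [0,0,0],"twist": 0},{"offset": [0,0,0],"twist": 0},{"offset": [0,0,0],"twist": 0},{"offset": [0,0,0],"twist": 0}], "gripper": 1, "squeeze": 20}}

```text
t: 29.5
eef_pos: [0.4442, -0.0395, 0.0359]
tool_rot: [0.706, 0.04, 0.706, -0.04]
force: [1.0, 0.6, 6.9]
gripper_width: 0.0504
```

Call:
{"op": "step_arm", "data": {"deltas": [{"offset": [-2,0,0],"twist": 0},{"offset": [-5,0,0],"twist": 0},{"offset": [-9,0,0],"twist": 0},{"offset": [-13,0,0],"twist": 0},{"offset": [-17,0,0],"twist": 0},{"offset": [-18,0,0],"twist": 0},{"offset": [-18,0,0],"twist": 0},{"offset": [-18,0,0],"twist": 0}]}}

```text
t: 30.17
eef_pos: [0.4432, -0.0389, 0.2148]
tool_rot: [0.706, 0.04, 0.706, -0.039]
force: [0.6, -0.4, -2.6]
gripper_width: 0.0505
```

```bash
python3 go.py .4196 .1622 .21 -6.5
```

```text
t 30.17 tcp [ 0.4432 -0.0389  0.2148] jaw -6.4 tilt [-0.     0.001 -1.   ] q [-0.75  0.11  0.8   2.06 -0.1   1.01 -0.01] w 0.0505
[0.4196, 0.1622, 0.21, -6.5] offset [ 0.5  19.72 -4.59] twist 0.002
```

Call:
{"op": "step_arm", "data": {"deltas": [{"offset": [0,3,-0.7],"twist": 0},{"offset": [0,6.5,-1.5],"twist": 0},{"offset": [0,10,-2.3],"twist": 0},{"offset": [0,13.5,-3.1],"twist": 0},{"offset": [0,17,-4],"twist": 0},{"offset": [0,19.3,-4.6],"twist": 0},{"offset": [0,19.7,-4.6],"twist": 0},{"offset": [3,19.7,-4.6],"twist": 0},{"offset": [7,19.7,-4.6],"twist": 0},{"offset": [11,19.7,-4.6],"twist": 0},{"offset": [13,19.7,-4.6],"twist": 0},{"offset": [13,19.7,-4.6],"twist": 0},{"offset": [13,19.7,-4.6],"twist": 0},{"offset": [13,19.7,-4.6],"twist": 0}]}}

```text
t: 31.33
eef_pos: [0.4205, 0.1607, 0.0858]
tool_rot: [0.706, 0.04, 0.706, -0.041]
force: [0.2, 0.1, -2.6]
gripper_width: 0.0506
```

```bash
python3 go.py .4196 .1622 .045 -6.5; python3 crop.py m .43 .18 .04
```

```text
t 31.33 tcp [0.4205 0.1607 0.0858] jaw -6.5 tilt [-0.    -0.001 -1.   ] q [-0.94  0.34  0.57  2.18 -0.28  0.7  -0.3 ] w 0.0506
[0.4196, 0.1622, 0.045, -6.5] offset [ 4.08  0.14 -0.11] twist -0.001
```

View pics/m.png

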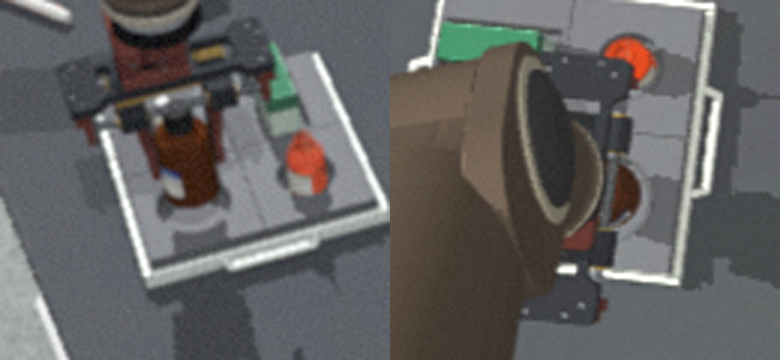

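Big amber hangs just above the wide well: bottle base at (193,203) against the well at (193,207) in the scene crop. Lowering with contact expected near 0.045.

Call:
{"op": "step_arm", "data": {"deltas": [{"offset": [0.8,0.1,0],"twist": 0},{"offset": [1.6,0.1,0],"twist": 0},{"offset": [2.4,0.1,0],"twist": 0},{"offset": [3.0,0.1,0],"twist": 0},{"offset": [3.5,0.1,0],"twist": 0},{"offset": [3.8,0.1,0],"twist": 0},{"offset": [3.8,0.1,0],"twist": 0},{"offset": [3.8,0.1,0],"twist": 0}]}}

```text
t: 32.1
eef_pos: [0.4203, 0.1622, 0.0475]
tool_rot: [0.706, 0.04, 0.706, -0.04]
force: [0.9, 0.1, -2.3]
gripper_width: 0.0504
```

Call:
{"op": "step_arm", "data": {"deltas": [{"offset": [0.1,0,0],"twist": 0},{"offset": [0.2,0,0],"twist": 0},{"offset": [0.25,0,0],"twist": 0},{"offset": [0.25,0,0],"twist": 0}]}}

```text
t: 32.43
eef_pos: [0.4206, 0.1626, 0.0459]
tool_rot: [0.706, 0.04, 0.706, -0.04]
force: [-2.6, -0.3, 8.2]
gripper_width: 0.0506
```

Floor contact at 0.046. Releasing, rising and clearing to the left, with the arm off the view.

Call:
{"op": "step_arm", "data": {"deltas": [{"offset": [-0.1,0,0],"twist": 0},{"offset": [-0.1,0,0],"twist": 0}]}}

```text
t: 32.6
eef_pos: [0.4206, 0.1626, 0.0464]
tool_rot: [0.706, 0.04, 0.706, -0.04]
force: [0.5, 0.8, -3.3]
gripper_width: 0.05
```

Call:
{"op": "step_arm", "data": {"deltas": [{"offset": [0,0,0],"twist": 0},{"offset": [0,0,0],"twist": 0},{"offset": [0,0,0],"twist": 0},{"offset": [0,0,0],"twist": 0},{"offset": [0,0,0],"twist": 0},{"offset": [0,0,0],"twist": 0},{"offset": [0,0,0],"twist": 0},{"offset": [-3,0,0],"twist": 0},{"offset": [-7,0,0],"twist": 0},{"offset": [-11,0,0],"twist": 0},{"offset": [-15,0,0],"twist": 0},{"offset": [-18,0,0],"twist": 0},{"offset": [-18,0,0],"twist": 0}], "gripper": 0}}

```text
t: 33.68
eef_pos: [0.4232, 0.1634, 0.2316]
tool_rot: [0.708, 0.042, 0.704, -0.038]
force: [0.3, 0.4, 0.0]
gripper_width: 0.0882
```

Call:
{"op": "step_arm", "data": {"deltas": [{"offset": [0,-4,0],"twist": 0},{"offset": [0,-8,0],"twist": 0},{"offset": [0,-12,0],"twist": 0},{"offset": [0,-16,0],"twist": 0},{"offset": [0,-20,0],"twist": 0},{"offset": [0,-24,0],"twist": 0},{"offset": [0,-28,0],"twist": 0},{"offset": [0,-32,0],"twist": 0},{"offset": [0,-36,0],"twist": 0},{"offset": [0,-40,0],"twist": 0},{"offset": [0,-40,0],"twist": 0},{"offset": [0,-40,0],"twist": 0},{"offset": [0,-40,0],"twist": 0}]}}

```text
t: 34.77
eef_pos: [0.3749, -0.2348, 0.2257]
tool_rot: [0.706, 0.04, 0.706, -0.04]
force: [0.1, -0.2, -0.5]
gripper_width: 0.088
```

```bash
python3 crop.py n .48 .21 .03; python3 - <<'E'
from fit import *
import fit as F
np.set_printoptions(precision=4,suppress=True)
# model shifted to floor height .009
for n,w,yaw in (("big_amber",(.4196,.1622),0),("rod_bottle",(.5298,.1496),0),("oil",(.4322,.2724),0),("slides",(.5424,.2598),-.114)):
    M=masks([n],{n:np.array(w)})
    if M:
        for c in C.values(): c["o"][2]-=.009
        print(n,*fit(n,M,[*w,yaw] if n=="slides" else list(w)),"well",w)
        for c in C.values(): c["o"][2]+=.009
for n,w in (("small_amber",(.4403,-.1864)),("cover_carton",(.6693,-.218,.3558))):
    M=masks([n],{n:np.array(w[:2])})
    if M: print(n,*fit(n,M,list(w)),"start",w)
E
```

```text
top [('big_amber', 0.74, 483)]
   scene [('big_amber', 0.8, 174)]
big_amber [0.4191 0.1625] [np.float64(0.042), np.float64(0.701)] well (0.4196, 0.1622)
   top []
   scene []
   top [('oil', 0.49, 134)]
   scene [('oil', 0.58, 48)]
oil [0.4312 0.2732] [np.float64(0.089), np.float64(0.659)] well (0.4322, 0.2724)
   top [('slides', 0.92, 558)]
   scene []
slides [ 0.5413  0.2614 -0.1313] [np.float64(0.062)] well (0.5424, 0.2598)
   top [('small_amber', 0.58, 258)]
   scene [('small_amber', 0.77, 410)]
small_amber [ 0.4387 -0.1856] [np.float64(0.073), np.float64(0.146)] start (0.4403, -0.1864)
   top [('cover_carton', 0.5, 206)]
   scene [('cover_carton', 0.49, 233)]
cover_carton [ 0.6695 -0.2173  0.3736] [np.float64(0.141), np.float64(0.142)] start (0.6693, -0.218, 0.3558)
```

View pics/n.png

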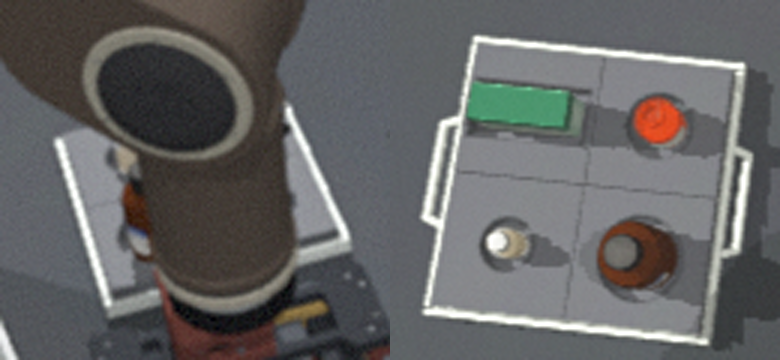

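The top view shows all four items upright in their wells: carton (523,105), rod bottle (658,120), oil (505,242), big amber (637,255). The fits agree to about 2 mm, the look-alikes haven't moved beyond measuring error, and the gripper is clear. Handing in.

```bash
python3 -c "
from bench import arm
print(arm.sign_off(), arm.get_obs()['t'])"
```

```text
the job is handed in; nothing more can be done
the job is handed in; nothing more can be done
```

I put the slide carton, rod bottle, smallest clear bottle and larger amber bottle in the oblong, middle, narrow and wide wells, in that order, and handed the job in at about 35 s. The hand-in gave no verdict. Each was lowered until the wrist force showed contact, at the height expected for the well floor, and then released.

**Final checks:**
- **Position:** in the top view all four stand upright in their wells. The larger amber bottle, the smallest bottle and the carton fitted within about 2 mm of their well centres.
- **Look-alikes:** the smaller amber bottle and the cover-slip carton fitted within about 2 mm of where they started.
- **Gripper:** open, and about 0.2 m above the worktop, touching nothing.

**Checks that failed or disagreed:**
- **Rod bottle:** the network did not find it in the last pictures. I judged it by eye in the top picture, plus the floor contact at 0.034 m. I did not make out the glass rod in that last picture.
- **Scene camera:** the arm covered most of the tray in that view. Its fits there were poor, so the position check rests on the top camera.

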